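# Key and fit the driving hub of a kitchen mill

### The arm

A 7-joint arm with a two-finger parallel gripper is mounted at the origin on a cart in front of the work surface, level with it; the furniture and walls round the work are solid. World frame = base frame: x ahead of the robot, y to its left, z up, the work surface at z = 0. Lengths are in m, angles in rad, forces in N, time in s.
With the tool pointing down it reaches from about 0.425 to 1.025 m from the base axis. Payload 9.4 kg.
Tool frame: the origin (TCP) lies at the centre of the arm's flange, where the gripper is bolted on; the fingertips stand 173 mm ahead of it and the grasp point (between the pads) lies r.pinch_z ahead of it (r.pinch_z is the distance from the TCP to the grasp point, in m); z points along the fingers, y is the line along which they close (so a half turn about z gives the same grasp; the last joint's range is limited). The gripper opens to 85 mm and grips with 20 to 120 N. Pads are 22 mm wide; open, the fingers measure 114 mm over their backs; the gripper's body (76 mm by 85 mm) begins 54 mm behind the grasp point. The pads swing forward as they close: fully open they stand 13 mm farther back than shut.
Start: joints at [1.139, 0.599, -0.003, 1.599, 0.002, 0.943, -0.08], TCP at [0.252, -0.68, 0.405] pointing down, gripper open.
Joint ranges: [-2.57, 2.57], [-0.35, 1.97], [-1.29, 1.29], [0.11, 2.56], [-1.05, 4.19], [0.11, 1.86], [-2.63, 2.63]. Speed limits (rad/s): [2.22, 2.22, 3.01, 3.01, 3.14, 3.14, 3.14].

### API

Orientations are given as a 3x3 rotation matrix whose columns are the frame's x, y, z axes.
In Python, from cell import r gives the robot as it stands. The module is installed in compiled form; this text tells all that it offers.
- The arm moves only by the shell command python3 -m pendant 'ROWS' [FORCE]. ROWS is JSON, a list that holds one entry, the list of rows, each a list of 7 numbers: the turn, a rotation vector about the tool's x, y, z in rad, then the shift along the tool's x, y, z in mm, then the finger opening in mm, from 0 to 85.4. A call has 1 to 20 rows; each row is the pose to reach, as a shift and turn from the pose commanded when the call began, along the tool's axes at that moment; what a row does not reach only later rows make up. A row lasts 1/12 s, in which the tool goes at most 41.7 mm and 7.16 degrees, less where a joint would pass 70% of its speed; a pose out of reach is approached as far as the arm can. A call with a gripper value outside its range is refused whole. The fingers move at their own pace and stop on an object; FORCE is the grip in N (left out, the last holds). Time passes only in rows, so rows that repeat a pose let the fingers close. It gives the time, the measured TCP pose, the force, the opening and the grip force at its end, in the units of the state.
- r.get_state(): the state, without advancing time (a new reading comes with each control period).
- r.read_camera(name): name is "scene" or "top" or "wrist"; returns a dict with "pixels" (480x640x3 uint8, red, green, blue), "range_z" (480x640 float32, m along the optical axis (not along the pixel's ray), 0 where there is no reading), "mtx" (3x3 intrinsics, pixels), "world_to_cam" (4x4, takes a point from world to camera coordinates); the wrist camera has in their place "mount" (4x4, takes a point from camera to tool coordinates, whose origin is the TCP and whose axes are the flange's). Camera axes: x right, y up, looking along -z (the intrinsics and any distortion apply to the point x, -y, -z); pixel columns grow to the right and rows downward; lengths in m; the calibration is good to about 2 mm. A picture is of the moment at which its call begins: read the wrist's pose just before it.
- r.job_done(): hands the job in; it is judged then, once.
The state is a dict: "clock": time; "qpos": joint angles; "dq": joint speeds; "joint_torque": joint torques, N m; "eef_pos": TCP position; "tcp_rot": TCP orientation; "wrist_force": force on the tool from outside, world axes, zero at the start; "moment": the same for the moment, N m; "gripper_width": opening from 0.0 (shut) to 1.0 (fully open); "gripper_force": force on a finger pad.
Only numpy, scipy, OpenCV 4.12 (cv2) and the standard library are available. Lean on these libraries where they do the work, as an engineer would, in place of code of your own. Each camera call takes 0.05 s, during which the arm holds its last target. There are 200 camera calls.

### The job

Get the kitchen mill ready to drive: take the small T-shaped steel key out of its wooden block and drop it fully down into the slot of the mill's upright spindle. Then slide the steel hub onto the spindle, flange down, with its keyway over the key, and press it fully home past the stiff rubber ring. Work gently by feel, force nothing, and leave the other kitchen things where they are.

Things in the scene. Friction and masses are not known exactly. Their poses are not given: they have to be found in the camera images.
- mill: Motor base fixed on the worktop: white block 130 x 130 mm, top 50 mm up, black dial on its front. Origin at the centre of its underside, z up, -x its front. In its middle stands a steel spindle, 34 mm in diameter, on a 46 mm wide shoulder. The spindle has stopped turned by up to 0.85 rad either way from the base's axes; this angle is not measured, and the motor's gear holds it there.
- spindle_top (a point): Centre of the spindle's top face, on its axis, 104 mm above the worktop; axes are the base's, not the slot's. The rim is bevelled over 3.5 mm. A slot runs from the top down to the shoulder, open outwards, facing the base's -x to within 0.85 rad. T-shaped from above: a chamber 12 mm wide, 5 to 12.5 mm from the axis, then a mouth 8 mm wide.
- shoulder (a point): Centre of the shoulder's top, on the spindle's axis, 62 mm above the worktop: the floor of the slot, on which the key's foot and the hub's underside finally stand.
- ring (a point): Centre of the top of a stiff black rubber ring round the shoulder, 48 mm inside, 62 mm outside, top 68 mm above the worktop at the start. It bears the hub's weight, but slides down 6 mm under some 8 to 10 N in all and stays down, so that the hub comes to stand on the shoulder. (This point is fixed and does not go down with the ring.)
- key_mid (a point): Loose steel key, 40 g, 36 mm tall, upright. T-shaped from above: a bar 10 mm wide (y), 5.5 mm thick (x), and a fin 6 mm wide from the bar towards -x, to 13 mm from this point; the fin's top 3.5 mm are only 4 mm wide. The point is on the bar's axis, half-way up (18 mm above the foot). Grip the bar across its 10 mm, along y, by its top 13 mm.
- key: The same key, origin at its foot under key_mid. In the slot its fin points outwards and its bar's axis is 8.75 mm from the spindle's axis, with about 1 mm of play all round. Let go when the fingertips come near the spindle's top, it drops the rest by its weight; its top then lies 6 mm below the spindle's top. Over 40 N would mar it.
- key_block (a point): Centre of the top of the wooden block, 64 x 56 mm, 22 mm high, fixed, whose pocket holds the key: 14 mm deep, about 1 mm of play; 28 mm of the key stick out, its foot is 8 mm above the worktop.
- hub_mid (a point): Loose steel hub, about 300 g, 44 mm tall, on the worktop: flange 72 mm in diameter, 12 mm thick, below; neck 56 mm in diameter above it, with two flats 50 mm apart facing +y and -y to grip by. The bore, 36 mm, goes right through; a keyway 8.4 mm wide in its -x side reaches 23.8 mm from the axis. The point is on the axis, half-way up (22 mm).
- hub: The same hub, origin on its axis at the underside. Pressed home, its underside stands on the shoulder at 62 mm and its top is 2 mm above the spindle's top. Over 60 N between hub and mill would harm the bearings.
- salt_shaker: Bystander: glass salt shaker, 44 mm across, 90 mm tall, origin under its centre.
- tin: Bystander: food tin, 75 mm across, 58 mm tall, origin under its centre.
- mug: Bystander: patterned mug, 98 mm tall, origin on its underside.
- teaspoon: Bystander: teaspoon, 139 mm long, 10 mm high, lying in front of the mill, origin under its centre.
Mind the look-alikes: they are no part of the job. Leave any orange look-alike of the mill alone.

How it is judged:
By the outcome, as a careful person would: the job done as asked, in the order asked, and still so for the second after the job is handed in, with the robot touching nothing.
It also fails if it takes over 72 s, if anything falls off the work surface, if the arm or the gripper's body presses on something with over 40 N, if the wrist force passes 120 N, or if a joint passes its speed limit or range.

## Working session

There is one attempt and no reset: what is moved stays moved. The work goes in short steps, Python scripts to look and compute and a shell command to move; the robot and the scene stay as the last step left them, time stands still between calls to the robot, and variables do not carry over. Pictures are saved under pics/ and viewed, at most 13 in all, crops included, and the job is handed in when it is done.

```bash
mkdir -p pics
cat > h.py <<'E'
import numpy as np, cv2
from cell import r
def save(n,img): cv2.imwrite('pics/'+n,cv2.cvtColor(img,cv2.COLOR_RGB2BGR))
def cam(n):
    s=r.get_state(); c=r.read_camera(n)
    if n=='wrist':
        T=np.eye(4);T[:3,:3]=s['tcp_rot'];T[:3,3]=s['eef_pos']; c['c2w']=T@np.array(c['mount'])
    else: c['c2w']=np.linalg.inv(c['world_to_cam'])
    return c
def ray(c,u,v):
    K=np.array(c['mtx']); d=np.array([(u-K[0,2])/K[0,0],-(v-K[1,2])/K[1,1],-1.]); return c['c2w'][:3,3],c['c2w'][:3,:3]@d
def onz(c,u,v,z):
    o,d=ray(c,u,v); return o+d*(z-o[2])/d[2]
def cloud(c):
    v,u=np.mgrid[0:480,0:640]; K=np.array(c['mtx']); Z=c['range_z']
    P=np.stack([(u-K[0,2])/K[0,0]*Z,-(v-K[1,2])/K[1,1]*Z,-Z],-1)
    return P@c['c2w'][:3,:3].T+c['c2w'][:3,3]
E
python3 - <<'E'
from h import *
s=r.get_state(); print({k:np.round(v,3).tolist() if not isinstance(v,float) else v for k,v in s.items()}, r.pinch_z)
for n in ('scene','top'):
    c=cam(n); save(n+'0.png',c['pixels']); np.save(n+'0.npy',c,allow_pickle=True); print(n,[k for k in c],np.round(c['mtx'],1).tolist(),np.round(c['c2w'],2).tolist())
E
```

```text
{'clock': 0.0, 'qpos': [1.139, 0.6, -0.003, 1.6, 0.002, 0.943, -0.08], 'dq': [-0.002, 0.001, 0.001, -0.0, 0.001, -0.001, 0.0], 'joint_torque': [0.001, -77.648, 1.565, -25.802, 0.012, 0.009, -0.0], 'eef_pos': [0.252, -0.68, 0.404], 'tcp_rot': [[0.938, 0.348, -0.001], [0.348, -0.938, 0.001], [-0.0, -0.002, -1.0]], 'wrist_force': [-0.387, -0.05, -0.071], 'moment': [-0.044, 0.033, -0.044], 'gripper_force': 0.0, 'gripper_width': 1.0010060713139337} 0.1547
scene ['pixels', 'range_z', 'mtx', 'world_to_cam', 'c2w'] [[570.9, 0.0, 322.2], [0.0, 570.9, 232.5], [0.0, 0.0, 1.0]] [[-0.89, 0.22, -0.4, 0.02], [-0.46, -0.45, 0.77, 0.99], [-0.01, 0.87, 0.5, 0.74], [0.0, 0.0, 0.0, 1.0]]
top ['pixels', 'range_z', 'mtx', 'world_to_cam', 'c2w'] [[529.0, 0.0, 323.1], [0.0, 529.0, 241.5], [0.0, 0.0, 1.0]] [[-0.01, 0.99, -0.1, 0.41], [-1.0, -0.01, -0.01, 0.0], [-0.01, 0.1, 0.99, 1.19], [0.0, 0.0, 0.0, 1.0]]
```

View pics/top0.png

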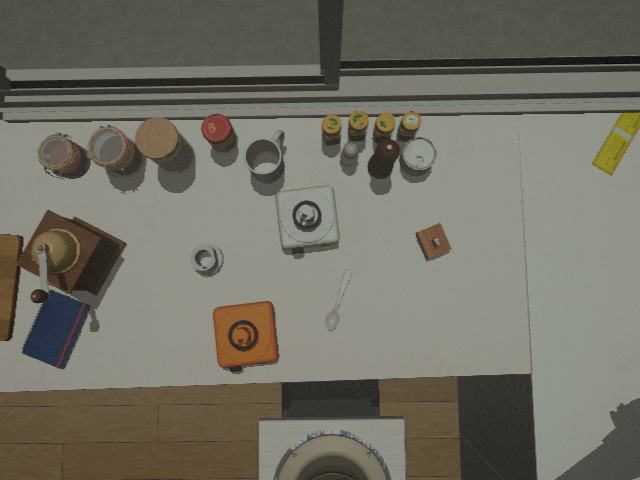

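View pics/scene0.png

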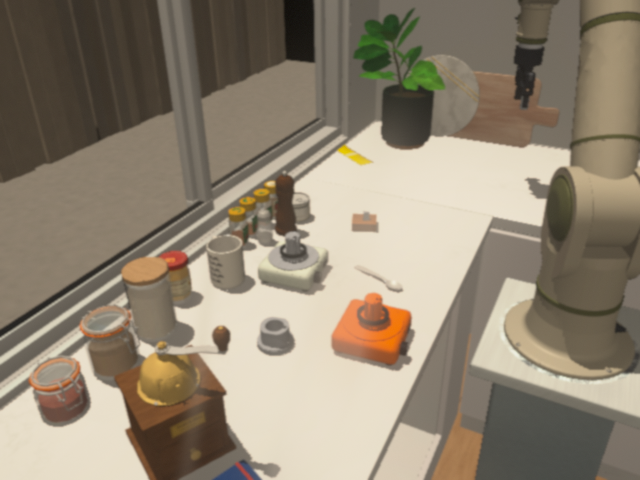

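The top view shows the white mill at (307,216), the orange look-alike mill at (245,335), the key block at (434,242), the hub at (207,259) and the spoon at (340,300). Two mills could be meant: (307,216) and (245,335). The white one fits the description, because the base is a white block. I'll confirm with one enlarged crop.

Run:
```python
from h import *
c=np.load('top0.npy',allow_pickle=True).item(); p=c['pixels']
cr=lambda u,v,w:cv2.resize(p[v-w:v+w,u-w:u+w],(390,290 if 0 else 390),interpolation=cv2.INTER_CUBIC)
save('crop0.png',np.hstack([cv2.resize(p[176:256,267:347],(400,400),interpolation=cv2.INTER_CUBIC),np.vstack([cv2.resize(p[222:262,414:454],(200,200),interpolation=cv2.INTER_CUBIC),cv2.resize(p[239:279,187:227],(200,200),interpolation=cv2.INTER_CUBIC)])]))
for n,u,v,z in (('mill',307,216,.104),('block',434,242,.022),('hub',206,259,.044)): print(n,onz(c,u,v,z).round(3))
P=cloud(c)
for nm,(u0,u1,v0,v1),zl,zh in (('milltop',(270,345,180,255),.045,.056),('spind',(270,345,180,255),.085,.11),('block',(412,456,220,264),.014,.027),('key',(412,456,220,264),.028,.05),('hubtop',(185,230,235,280),.036,.05),('flange',(185,230,235,280),.006,.05)):
    q=P[v0:v1,u0:u1]; m=(q[...,2]>zl)&(q[...,2]<zh); a=q[m]
    R=cv2.minAreaRect((a[:,:2]*1000).astype(np.float32)); print(nm,m.sum(),a.mean(0).round(4),np.round(np.ravel(R[0]),1),np.round(R[1],1),round(R[2],1), np.median(a[:,2]).round(4))
```

```text
mill [0.58  0.043 0.104]
block [ 0.53  -0.233  0.022]
hub [0.498 0.265 0.044]
milltop 2161 [0.5871 0.0456 0.049 ] [588.2  45.3] [123.5 124.5] 5.7 0.049
spind 204 [0.5887 0.0446 0.1021] [588.2  45.6] [33.8 32.7] 44.5 0.1029
block 693 [ 0.5341 -0.233   0.0216] [ 534.3 -233.8] [64.  56.7] 21.5 0.0217
key 39 [ 0.5306 -0.2353  0.0399] [ 534.9 -243. ] [38.2 27.9] 28.8 0.041
hubtop 317 [0.5015 0.2716 0.0434] [501.2 272. ] [55.1 50.8] 13.2 0.0435
flange 687 [0.4996 0.2673 0.028 ] [505.2 277.5] [91.9 71.1] 53.8 0.0286
```

View pics/crop0.png

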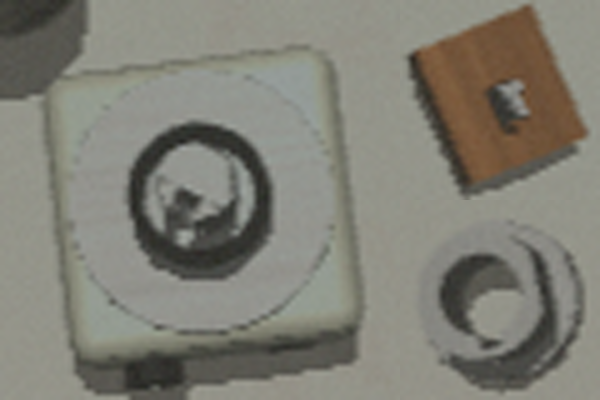

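The crop confirms the white mill: steel spindle, T-slot facing lower left (toward −x), black ring, dial at the front. It also shows the key in its block with the fin, and the hub with its flange down. Next I'll work out a wrist view over the block.

```bash
cat >> h.py <<'E'
from scipy.spatial.transform import Rotation as Ro
def go(p,yaw=None,tilt0=True):
    """delta to TCP target p (m), tool z down, tool x-axis at yaw (rad, world)"""
    s=r.get_state(); R=np.array(s['tcp_rot'])
    if yaw is None: yaw=np.arctan2(R[1,0],R[0,0])
    c,n=np.cos(yaw),np.sin(yaw); Rt=np.array([[c,n,0],[n,-c,0],[0,0,-1.]])
    rv=Ro.from_matrix(R.T@Rt).as_rotvec(); d=R.T@(np.array(p)-s['eef_pos'])*1000
    print('rv',rv.round(4),'mm',d.round(1),'rows>=',np.ceil(max(np.linalg.norm(d)/41.7,np.degrees(np.linalg.norm(rv))/7.16)),'yawnow',round(np.arctan2(R[1,0],R[0,0]),3),'q7',round(s['qpos'][6],2))
E
python3 - <<'E'
from h import *
c=cam('wrist'); print(np.round(c['mount'],4).tolist(),np.round(c['mtx'],1).tolist())
m=c['c2w']; s=r.get_state(); off=m[:3,3]-s['eef_pos']; print(off, m[:3,2])
go([0.534,-0.234,0.30])
E
```

```text
[[0.0, 0.9591, 0.2831, 0.0726], [1.0, -0.0002, 0.0006, -0.0003], [0.0006, 0.2831, -0.9591, 0.0311], [0.0, 0.0, 0.0, 1.0]] [[393.6, 0.0, 317.7], [0.0, 393.6, 240.1], [0.0, 0.0, 1.0]]
[ 0.06791063  0.02559403 -0.03124849] [0.26622399 0.09653175 0.95906538]
rv [-0.0012  0.0001 -0.    ] mm [ 419.5 -319.8  104.3] rows>= 13.0 yawnow 0.355 q7 -0.08
```

```bash
python3 -m pendant '[[[0,0,0,419,-320,124,85],[0,0,0,419,-320,124,85],[0,0,0,419,-320,124,85],[0,0,0,419,-320,124,85],[0,0,0,419,-320,124,85],[0,0,0,419,-320,124,85],[0,0,0,419,-320,124,85],[0,0,0,419,-320,124,85],[0,0,0,419,-320,124,85],[0,0,0,419,-320,124,85],[0,0,0,419,-320,124,85],[0,0,0,419,-320,124,85],[0,0,0,419,-320,124,85],[0,0,0,419,-320,124,85],[0,0,0,419,-320,124,85],[0,0,0,419,-320,124,85],[0,0,0,419,-320,124,85],[0,0,0,419,-320,124,85]]]'
python3 - <<'E'
from h import *
c=cam('wrist'); save('w1.png',c['pixels']); np.save('w1.npy',c,allow_pickle=True)
P=cloud(c)
for nm,zl,zh in (('block',.018,.026),('key',.046,.056),('keyall',.03,.06)):
    m=(P[...,2]>zl)&(P[...,2]<zh)&(np.hypot(P[...,0]-.534,P[...,1]+.234)<.05); a=P[m]
    R=cv2.minAreaRect((a[:,:2]*1000).astype(np.float32)); v,u=np.nonzero(m)
    print(nm,m.sum(),a.mean(0).round(4),np.round(R[0],1),np.round(R[1],1),round(R[2],1),np.median(a[:,2]).round(4),u.min(),u.max(),v.min(),v.max())
E
```

```text
clock: 1.65
eef_pos: [0.5328, -0.2358, 0.281]
tcp_rot: [[0.939, 0.345, 0.0], [0.345, -0.939, -0.001], [-0.0, 0.001, -1.0]]
wrist_force: [-0.5, 0.6, -0.3]
gripper_width: 0.99
gripper_force: 0.0
block 8834 [ 0.5381 -0.2321  0.0218] [ 535.9 -232.8] [64.8 56.1] 21.3 0.0218 267 362 188 291<stdin>:7: RuntimeWarning: Mean of empty slice.
  ret = um.true_divide(
  return _methods._mean(a, axis=axis, dtype=dtype,
  ret = ret.dtype.type(ret / rcount)
Traceback (most recent call last):
ValueError: zero-size array to reduction operation minimum which has no identity
```

View pics/w1.png

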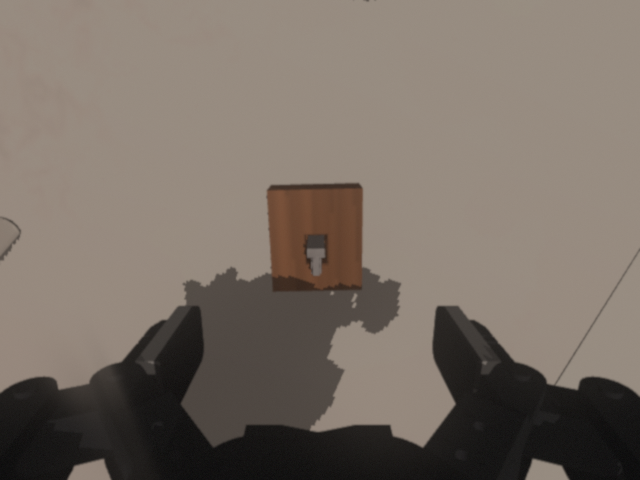

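The block spans (267–362, 184–291). The key's bar top is near (316,252), with its fin pointing down the image (tool −x), so the tool is already nearly aligned. Next I'll measure the key top at z = 0.044.

Run:
```python
from h import *
c=np.load('w1.npy',allow_pickle=True).item(); p=c['pixels'].astype(int); P=cloud(c)
sub=p[225:295,290:345]; sat=sub.max(-1)-sub.min(-1); m=(sat<22)&(sub.min(-1)>115)
for v in range(15,58):print(v+225,''.join('#' if x else '.' for x in m[v,10:45]),)
m2=(P[...,2]>.034)&(P[...,2]<.052)&(np.hypot(P[...,0]-.534,P[...,1]+.234)<.04);a=P[m2];print(a.mean(0),len(a));v,u=np.nonzero(m2);print(u.min(),u.max(),v.min(),v.max())
for u,v in ((300,250),(316,249),(316,258),(308,253),(325,253),(316,276)):print(u,v,onz(c,u,v,.044).round(4),p[v,u])
```

```text
240 ...................................
241 ...................................
242 ...................................
243 ...................................
244 ...................................
245 ...................................
246 ...................................
247 ...................................
248 ...................................
249 ...................................
250 ...................................
251 ...................................
252 ...................................
253 ...................................
254 ...................................
255 ...................................
256 ...................................
257 ...................................
258 ...................................
259 ...................................
260 ...................................
261 ...................................
262 ...................................
263 ...................................
264 ...................................
265 ...................................
266 ...................................
267 ................
[... 259 characters left out ...]

274 ...................................
275 ...................................
276 ...................................
277 ...................................
278 ...................................
279 ...................................
280 ...................................
281 ...................................
282 ...................................
[ 0.53364749 -0.23385804  0.04243185] 436
307 324 243 275
300 250 [ 0.5351 -0.2243  0.044 ] [103  70  50]
316 249 [ 0.5387 -0.2323  0.044 ] [110 101  96]
316 258 [ 0.5338 -0.2341  0.044 ] [119 108 103]
308 253 [ 0.535 -0.229  0.044] [114 105  99]
325 253 [ 0.5382 -0.2378  0.044 ] [74 61 53]
316 276 [ 0.5237 -0.2378  0.044 ] [105  75  59]
```

Run:
```python
from h import *
c=np.load('w1.npy',allow_pickle=True).item(); p=c['pixels'].astype(int); P=cloud(c)
g=p.sum(-1)//3; sat=p.max(-1)-p.min(-1)
for v in range(242,280,1):print(v,' '.join('%3d'%g[v,u] if sat[v,u]<24 else ' . ' for u in range(302,332)), )
```

```text
242  .   .   .   .   .   50  57  59  59  58  58  57  57  57  58  57  58  56  58  59  58  60  .   .   .   .   .   .   .   . 
243  .   .   .   .   .   53  57  57  60  57  57  57  58  58  56  58  59  58  58  57  59  58  55  .   .   .   .   .   .   . 
244  .   .   .   .   48  54  58  58  60  58  57  58  58  58  59  57  57  57  58  58  59  56  52  .   .   .   .   .   .   . 
245  .   .   .   .   47  54  57  58  58  57  57  58  58  58  57  57  59  58  57  58  60  57  51  .   .   .   .   .   .   . 
246  .   .   .   .   45  54  58  56  56  58  57  58  56  56  58  58  57  57  57  58  58  57  52  .   .   .   .   .   .   . 
247  .   .   .   .   46  58  63  62  61  62  61  62  62  63  62  61  65  64  62  65  64  63  54  49  .   .   .   .   .   . 
248  .   .   .   .   52  73  82  82  83  82  80  80  81  81  82  83  83  85  86  87  88  82  70  53  .   .   .   .   .   . 
249  .   .   .   .   59  90 102 103 102 101 101 100 101 102 102 103 105 105 107 107 107 104  83  61  .   .   .   .   .   . 
250  .   .   .   .   62  98 110 110 108 108 108 108 107 109 110 111 111 111 111 111 111 107  89  65  .   .  
[... 2910 characters left out ...]
   .   96 105 108 107 105 101  .   .   .   .   .   .   .   .   .   .   .   .   . 
275  .   .   .   .   .   .   .   .   .   .   .   .   .   .   .   .   .   .   .   .   .   .   .   .   .   .   .   .   .   . 
276  .   .   .   .   .   .   .   .   .   .   .   .   .   .   .   .   .   .   .   .   .   .   .   .   .   .   .   .   .   . 
277  .   .   .   .   .   .   .   .   .   .   .   .   .   .   .   .   .   .   .   .   .   .   .   .   .   .   .   .   .   . 
278  .   .   .   .   .   .   .   .   .   .   .   .   .   .   .   .   .   .   .   .   .   .   .   .   .   .   .   .   .   . 
279  .   .   .   .   .   .   .   .   .   .   .   .   .   .   .   .   .   .   .   .   .   .   .   .   .   .   .   .   .   .
```

Run:
```python
from h import *
c=np.load('w1.npy',allow_pickle=True).item(); k=onz(c,316,252.7,.044); f=onz(c,316.2,273,.044); print(k,f,k-f,np.arctan2(*(k-f)[1::-1]))
s=r.get_state();print(s['eef_pos'],s['dq'].round(3) if hasattr(s['dq'],'round') else s['dq'])
go([k[0],k[1],.204],.368)
```

```text
[ 0.53665114 -0.23304872  0.044     ] [ 0.52547077 -0.23726197  0.044     ] [0.01118037 0.00421326 0.        ] 0.3603865578808929
[ 0.53285595 -0.23570802  0.28097443] [-0.002 -0.    -0.004 -0.002 -0.    -0.003 -0.   ]
rv [ 0.0006  0.0001 -0.0157] mm [ 4.5 -1.2 77. ] rows>= 2.0 yawnow 0.352 q7 -0.87
```

```bash
python3 -m pendant '[[[0,0,-0.014,4.5,-1.2,20,30],[0,0,-0.014,4.5,-1.2,40,30],[0,0,-0.014,4.5,-1.2,50,30],[0,0,-0.014,4.5,-1.2,60,30],[0,0,-0.014,4.5,-1.2,68,30],[0,0,-0.014,4.5,-1.2,73,30],[0,0,-0.014,4.5,-1.2,77,30],[0,0,-0.014,4.5,-1.2,77,30],[0,0,-0.014,4.5,-1.2,77,30]]]' 20
python3 -m pendant '[[[0,0,0,0,0,0,20],[0,0,0,0,0,0,14],[0,0,0,0,0,0,8],[0,0,0,0,0,0,5],[0,0,0,0,0,0,5],[0,0,0,0,0,0,5],[0,0,0,0,0,0,5],[0,0,0,0,0,0,5]]]' 20
python3 - <<'E'
from h import *
c=cam('wrist'); save('w2.png',c['pixels'][150:480,120:520]); np.save('w2.npy',c,allow_pickle=True)
E
```

```text
clock: 2.45
eef_pos: [0.5374, -0.2316, 0.2038]
tcp_rot: [[0.933, 0.36, 0.0], [0.36, -0.933, -0.0], [0.0, 0.0, -1.0]]
wrist_force: [-0.1, 0.6, 0.5]
gripper_width: 0.351
gripper_force: 0.0
clock: 3.12
eef_pos: [0.5376, -0.2315, 0.2041]
tcp_rot: [[0.933, 0.361, 0.001], [0.361, -0.933, -0.0], [0.001, 0.0, -1.0]]
wrist_force: [-0.3, 0.6, 6.2]
gripper_width: 0.104
gripper_force: 20.1
```

View pics/w2.png

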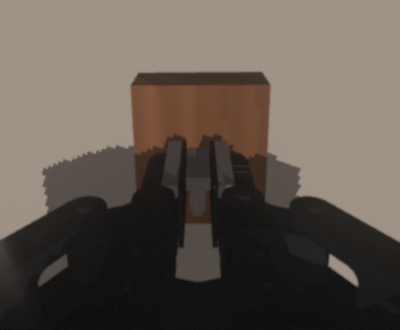

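Width is about 9 mm and the bar sits between the pads, so the grip is good. I'll lift gently, then carry the key to a viewpoint over the spindle.

```bash
python3 -m pendant '[[[0,0,0,0,0,-2,5],[0,0,0,0,0,-6,5],[0,0,0,0,0,-11,5],[0,0,0,0,0,-17,5],[0,0,0,0,0,-24,5],[0,0,0,0,0,-34,5],[0,0,0,0,0,-60,5],[0,0,0,0,0,-95,5],[0,0,0,0,0,-130,5],[0,0,0,0,0,-156,5],[0,0,0,0,0,-156,5]]]' 20
python3 - <<'E'
from h import *
go([.523,.045,.36],0.)
E
```

```text
clock: 4.08
eef_pos: [0.5382, -0.2321, 0.3659]
tcp_rot: [[0.933, 0.36, 0.008], [0.36, -0.933, -0.003], [0.007, 0.006, -1.0]]
wrist_force: [0.8, 0.4, -0.5]
gripper_width: 0.107
gripper_force: 19.6
rv [ 0.0043 -0.0077  0.3683] mm [  85.5 -264.1    5. ] rows>= 7.0 yawnow 0.368 q7 -0.87
```

```bash
python3 -m pendant '[[[0,0,0.05,12,-35,0,5],[0,0,0.1,24,-70,0,5],[0,0,0.15,36,-105,0,5],[0,0,0.2,48,-145,0,5],[0,0,0.25,60,-180,0,5],[0,0,0.3,72,-215,0,5],[0,0,0.34,80,-245,0,5],[0,0,0.368,85,-264,0,5],[0,0,0.368,85,-264,0,5],[0,0,0.368,85,-264,0,5],[0,0,0.368,85,-264,0,5]]]' 20
python3 - <<'E'
from h import *
c=cam('wrist'); save('w3.png',c['pixels']); np.save('w3.npy',c,allow_pickle=True)
P=cloud(c)
for nm,zl,zh in (('top',.099,.110),('ring',.06,.07),('base',.046,.053)):
    m=(P[...,2]>zl)&(P[...,2]<zh)&(np.hypot(P[...,0]-.588,P[...,1]-.045)<(.025 if nm=='top' else .1)); a=P[m]
    (x,y),rad=cv2.minEnclosingCircle((a[:,:2]*1000).astype(np.float32)); R=cv2.minAreaRect((a[:,:2]*1000).astype(np.float32));v,u=np.nonzero(m)
    print(nm,m.sum(),np.round((x,y,rad),1),np.round(R[0],1),np.round(R[1],1),round(R[2],1),np.median(a[:,2]).round(4),u.min(),u.max(),v.min(),v.max())
E
```

```text
clock: 5.0
eef_pos: [0.5214, 0.0448, 0.3598]
tcp_rot: [[1.0, 0.001, 0.0], [0.001, -1.0, -0.0], [0.0, 0.0, -1.0]]
wrist_force: [-0.3, -0.7, -1.3]
gripper_width: 0.107
gripper_force: 19.6
top 2616 [590.8  46.5  17. ] [591.2  46.3] [33.7 33. ] 61.6 0.1037 286 346 98 160
ring 4597 [590.7  46.6  31.1] [590.8  46.6] [61.7 61.6] 89.7 0.0673 268 364 77 177
base 21565 [591.   46.1  80. ] [590.8  46.3] [121.2 121.5] 5.7 0.0495 218 406 24 219
```

View pics/w3.png

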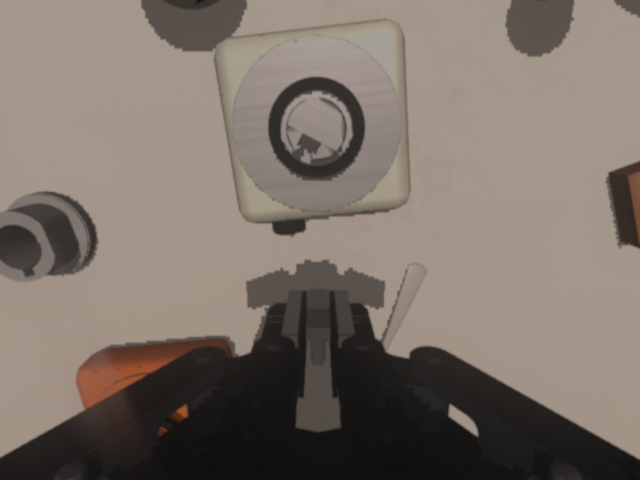

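The mill is centred at about (316,128), with the slot opening downward to the left of centre. The held key is at (318,330), fin toward image bottom. Spindle and ring agree on the axis (590.8, 46.5) mm. Next is the slot angle.

Run:
```python
from h import *
c=np.load('w3.npy',allow_pickle=True).item(); p=c['pixels']; P=cloud(c)
C=np.array([.5908,.0465])
# rectified top-plane image at z=.104, 0.1mm... 10px/mm, up=+x, left=+y
n=440; s=.0001
K=np.array(c['mtx']); W=np.linalg.inv(c['c2w'])
j,i=np.meshgrid(np.arange(n),np.arange(n)); X=C[0]-(i-n/2)*s; Y=C[1]-(j-n/2)*s
q=np.stack([X,Y,0*X+.104,0*X+1],-1)@W.T; u=K[0,0]*q[...,0]/-q[...,2]+K[0,2]; v=K[1,1]*-q[...,1]/-q[...,2]+K[1,2]
rim=cv2.remap(p,u.astype(np.float32),v.astype(np.float32),cv2.INTER_CUBIC)
zz=cv2.remap(P[...,2].astype(np.float32),u.astype(np.float32),v.astype(np.float32),cv2.INTER_NEAREST)
zc=cv2.applyColorMap(np.clip((zz-.06)/.045*255,0,255).astype(np.uint8),cv2.COLORMAP_JET)[...,::-1]
for im in(rim,zc): cv2.circle(im,(220,220),170,(255,0,0),1)
save('rect3.png',np.hstack([cv2.resize(rim,(400,400)),cv2.resize(zc,(400,400))]))
d=P[...,:2]-C; rr=np.hypot(d[...,0],d[...,1]); m=(P[...,2]<.098)&(rr<.0135)&(P[...,2]>.05)
a=d[m]; print(m.sum(),a.mean(0)*1000,'inward yaw from centroid',np.arctan2(-a.mean(0)[1],-a.mean(0)[0]))
```

```text
Traceback (most recent call last):
cv2.error: OpenCV(4.12.0) :-1: error: (-5:Bad argument) in function 'circle'
> Overload resolution failed:
>  - Layout of the output array img is incompatible with cv::Mat
>  - Expected Ptr<cv::UMat> for argument 'img'
```

```bash
cat > slot.py <<'E'
from h import *
def slot(c,C,out,z=.104):
    p=c['pixels']; P=cloud(c); n=440; s=.0001
    K=np.array(c['mtx']); W=np.linalg.inv(c['c2w'])
    j,i=np.meshgrid(np.arange(n),np.arange(n)); X=C[0]-(i-n/2)*s; Y=C[1]-(j-n/2)*s
    q=np.stack([X,Y,0*X+z,0*X+1],-1)@W.T; u=K[0,0]*q[...,0]/-q[...,2]+K[0,2]; v=K[1,1]*-q[...,1]/-q[...,2]+K[1,2]
    u,v=u.astype(np.float32),v.astype(np.float32)
    rim=cv2.remap(p,u,v,cv2.INTER_CUBIC); zz=cv2.remap(P[...,2].astype(np.float32),u,v,cv2.INTER_NEAREST)
    zc=np.ascontiguousarray(cv2.applyColorMap(np.clip((zz-.06)/.045*255,0,255).astype(np.uint8),cv2.COLORMAP_JET)[...,::-1])
    for im in(rim,zc): cv2.circle(im,(220,220),170,(255,0,0),1)
    save(out,np.hstack([cv2.resize(rim,(400,400)),cv2.resize(zc,(400,400))]))
    m=(zz<z-.006)&(zz>.05)&(np.hypot(j-220,i-220)<135); a=np.array([-(i[m].mean()-220),-(j[m].mean()-220)])*.1
    print('n',m.sum(),'centroid mm',a,'yaw',np.arctan2(-a[1],-a[0]))
    return rim,zz
E
python3 - <<'E'
from slot import *
slot(np.load('w3.npy',allow_pickle=True).item(),(.5908,.0465),'rect3.png')
E
```

```text
n 9212 centroid mm [-7.91625054  4.13271819] yaw -0.48113553347906474
```

View pics/rect3.png

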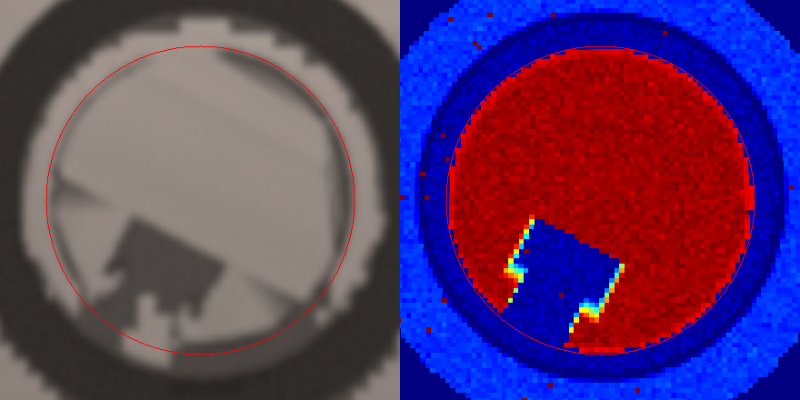

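The rectified view confirms the axis. The chamber's inner edge is 5.1 mm from it, and the slot direction gives an inward yaw of about −0.483. Now I'll measure where the key sits in the hand.

Run:
```python
from h import *
c=np.load('w3.npy',allow_pickle=True).item(); p=c['pixels'].astype(int); g=p.sum(-1)//3
for v in range(296,374,2):print(v,' '.join('%3d'%g[v,u] for u in range(296,342,2)),'%.4f'%c['range_z'][v,318])
```

```text
296  66  64  62  39  34  49  65  65  63  63  63  63  63  64  64  65  61  38  33  45  64  66  65 0.1712
298  66  65  62  38  32  48  63  64  64  62  62  62  64  63  63  64  61  36  35  42  64  65  66 0.1690
300  64  65  60  36  32  48  63  64  62  62  63  63  62  65  64  64  60  38  32  39  64  64  65 0.1666
302  65  66  56  34  32  44  62  63  62  63  62  62  62  63  64  63  59  39  33  40  61  64  65 0.1659
304  65  65  55  34  32  44  63  64  62  61  62  61  61  63  63  63  61  37  31  36  59  65  64 0.1636
306  64  64  50  34  31  42  63  63  62  61  62  63  62  63  62  63  60  36  31  34  59  64  63 0.1619
308  65  65  48  30  31  40  58  59  57  57  57  57  56  57  58  59  54  36  31  33  57  64  64 0.1598
310  64  64  45  31  30  37  50  50  49  49  51  49  51  50  49  49  48  33  30  32  56  64  64 0.1578
312  64  63  42  30  28  35  52  51  49  47  48  49  50  48  48  48  47  33  29  32  52  64  63 0.1558
314  64  61  40  30  28  40  50  50  49  49  49  48  48  47  50  49  48  32  29  31  48  64  64 0.1545
316  64  59  37  31  29  40  49  50  49  48  49  49  50  49  49  50  4
[... 2216 characters left out ...]
 26  66  78  71  59  61  61  62  59  58  63  74  76  56  24  25  27  22  24 0.1480
362  24  23  25  24  27  68  77  76  65  61  62  61  60  59  71  77  77  57  23  24  26  23  23 0.1478
364  25  25  24  22  32  69  77  76  70  62  65  63  63  62  74  77  76  57  25  27  24  23  24 0.1494
366  22  24  25  25  33  70  76  76  77  75  75  74  75  75  76  76  76  61  27  24  24  20  23 0.3776
368  21  25  25  24  36  71  75  76  77  77  77  77  77  77  77  76  77  64  26  26  25  22  20 0.3787
370  23  25  23  24  39  74  77  77  76  77  76  76  76  76  77  76  76  71  29  24  23  25  21 0.3789
372  21  22  20  26  40  76  76  76  77  78  77  76  77  77  77  76  76  70  26  23  25  22  22 0.3810
```

Run:
```python
from h import *
c=np.load('w3.npy',allow_pickle=True).item(); K=np.array(c['mtx']);M=np.array(c['mount']); Z=c['range_z']
def T(u,v,z): return (M@np.array([(u-K[0,2])/K[0,0]*z,-(v-K[1,2])/K[1,1]*z,-z,1]))[:3]*1000
for v in range(284,310,3): print(v,Z[v,318].round(4),T(318,v,Z[v,318]).round(1))
print('face'); 
for v in (310,318,326): print(T(318,v,Z[v,318]).round(1))
print('top',[T(318,v,Z[v,318]).round(1) for v in (330,334,338,345,355,363)])
print('ctr',T(318,334.2,.1451).round(2), 'inner',T(318,327.5,.1451),'tip',T(318,365.5,.1490))
print('L/R',T(305.5,334,.1451)[1],T(330,334,.1451)[1])
q=np.median(Z[326:340,306:330],0); print(q.round(4))
```

```text
284 0.3541 [-65.7  -0.4 359.5]
287 0.355 [-68.7  -0.4 359.6]
290 0.1786 [ 1.00e-01 -5.00e-01  1.96e+02]
293 0.1742 [  0.6  -0.5 191.5]
296 0.1712 [  0.6  -0.5 188.4]
299 0.1681 [  0.7  -0.5 185.2]
302 0.1659 [  0.4  -0.5 182.8]
305 0.1617 [  1.1  -0.5 178.6]
308 0.1598 [  0.7  -0.5 176.6]
face
[  0.9  -0.5 174.5]
[  0.8  -0.5 167.8]
[  0.7  -0.5 161.7]
top [array([ -0.5,  -0.5, 160.9]), array([ -1.9,  -0.5, 160.6]), array([ -3.4,  -0.5, 160.3]), array([ -6.8,  -0.5, 161.1]), array([-10.8,  -0.5, 160.6]), array([-14. ,  -0.5, 160.2])]
ctr [ -1.93  -0.49 160.43] inner [  0.43902162  -0.49212333 161.12946223] tip [-15.29190612  -0.48873293 160.54990118]
L/R -5.099810110848153 3.9318946656656215
[0.1452 0.1451 0.1451 0.1448 0.1447 0.1446 0.1449 0.145  0.1451 0.1454
 0.1451 0.1453 0.1451 0.145  0.1454 0.1451 0.1452 0.1449 0.1449 0.1446
 0.1446 0.1449 0.1448 0.1448]
```

Run:
```python
from h import *
go([.5849,.0492,.309],-.483)
```

```text
rv [ 4.000e-04 -2.000e-04  4.828e-01] mm [63.4 -5.  50.8] rows>= 4.0 yawnow -0.0 q7 -1.65
```

```bash
python3 -m pendant '[[[0,0,0.1,15,-1,0,5],[0,0,0.2,32,-2,0,5],[0,0,0.3,48,-4,0,5],[0,0,0.4,60,-5,10,5],[0,0,0.483,63.4,-5,25,5],[0,0,0.483,63.4,-5,40,5],[0,0,0.483,63.4,-5,50.8,5],[0,0,0.483,63.4,-5,50.8,5],[0,0,0.483,63.4,-5,50.8,5],[0,0,0.483,63.4,-5,50.8,5]]]' 20
python3 - <<'E'
from h import *
go([.5849,.0492,.309],-.483)
c=cam('wrist'); save('w4.png',cv2.resize(c['pixels'][190:390,200:440],(720,600),interpolation=cv2.INTER_CUBIC)); np.save('w4.npy',c,allow_pickle=True)
E
```

```text
clock: 5.88
eef_pos: [0.585, 0.0497, 0.3095]
tcp_rot: [[0.886, -0.464, 0.001], [-0.464, -0.886, 0.0], [0.0, -0.0, -1.0]]
wrist_force: [-0.6, -0.1, -0.2]
gripper_width: 0.104
gripper_force: 19.6
rv [-0.0003 -0.0004  0.0002] mm [0.1 0.5 0.5] rows>= 1.0 yawnow -0.483 q7 -1.99
```

View pics/w4.png

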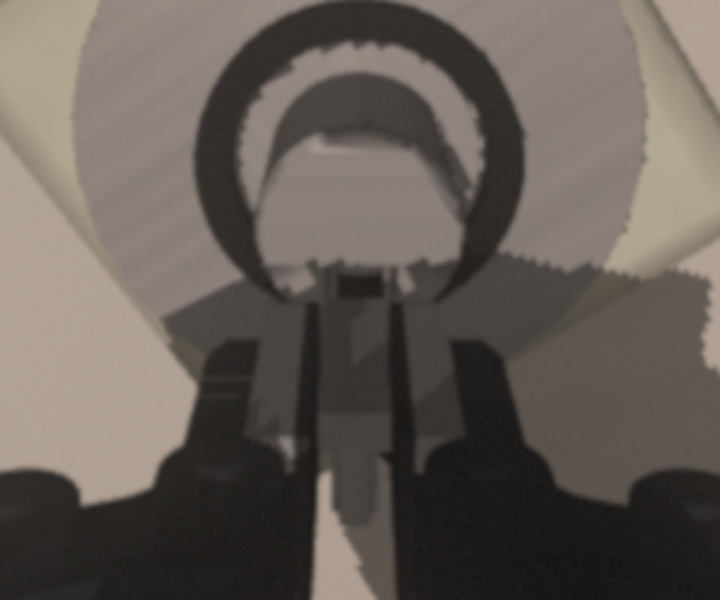

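The key foot hangs just over the slot: the dark chamber is at (361,285) and the key face centre at column 356. It needs about +0.5 mm in tool y. I'll check the radial gap in the same image.

Run:
```python
from h import *
c=np.load('w4.npy',allow_pickle=True).item(); s=r.get_state(); R=np.array(s['tcp_rot']); t=np.array(s['eef_pos'])
g=c['pixels'].astype(int).sum(-1)//3
for v in range(274,300):print(v,' '.join('%3d'%g[v,u] for u in range(300,340,1)),c['range_z'][v,320])
for u,v,z in ((320,280.7,.104),(320,289.3,t[2]-.1965),(360/3+200,298/3+190,.104)): print((R.T@(onz(c,u,v,z)-t)*1000).round(2))
print('axis in tool',(R.T@(np.array([.5908,.0462,.104])-t)*1000).round(2))
```

```text
274 127 127 127 125 125 125 126 126 126 126 126 126 125 124 125 126 126 127 127 126 127 126 126 127 127 126 126 127 126 127 126 126 126 126 126 126 126 125 126 125 0.18679161
275 128 127 124 121 116 120 125 127 126 127 126 125 120 115 120 125 126 127 127 127 126 128 126 127 126 126 127 126 126 127 126 127 126 127 127 126 126 126 124 120 0.18670127
276 126 123 113 105  96 105 120 125 126 124 121 113 104  95 104 119 124 125 124 124 124 126 126 125 125 127 126 126 126 127 126 126 126 126 127 126 124 121 112 104 0.18611778
277 121 112  93  82  77  87 112 120 118 110 102  90  79  76  86 107 117 117 111 110 116 119 119 118 119 119 119 120 121 120 119 118 121 122 123 118 110 104  89  79 0.1865408
278 114 104  86  73  70  78  98 103  95  82  75  70  66  68  77  92  99  97  89  87  95  99 100 101 100 100 100 104 107 106 101  99 106 115 112 103  87  78  70  67 0.18807913
279 113 111  99  81  71  71  78  78  69  61  61  62  61  66  69  74  77  77  73  73  76  78  78  77  76  77  77  84  93  92  80  77  90 109 107  90  73  67  66  65 0.23230945
280 118 120 114  93  74  71  70  67  59  56  58  60
[... 2863 characters left out ...]
  63  51  37  32  31  34  46  61  66  67  67  68 0.17156316
297  65  50  37  35  32  36  45  54  55  54  54  54  53  53  53  53  54  59  63  64  65  65  65  65  66  66  66  66  62  53  40  32  29  34  44  59  67  66  67  68 0.16977876
298  65  50  37  34  33  35  44  52  55  55  54  54  54  53  53  54  56  60  63  66  66  64  65  65  66  66  65  65  62  51  37  32  32  31  40  58  66  67  67  67 0.16780457
299  64  50  37  33  32  36  42  53  55  55  55  53  53  54  52  52  54  62  64  65  66  65  65  65  67  65  66  65  62  51  37  33  31  32  41  59  66  67  66  66 0.1683967
[  0.41   0.6  205.69]
[-1.000e-02  5.500e-01  1.965e+02]
[ -4.04   0.61 205.69]
axis in tool [  6.63   0.76 205.69]
```

```bash
python3 -m pendant '[[[0,0,0,0.3,0.6,0,5],[0,0,0,0.3,0.6,2,5],[0,0,0,0.3,0.6,4,5],[0,0,0,0.3,0.6,6,5],[0,0,0,0.3,0.6,8,5],[0,0,0,0.3,0.6,9.5,5],[0,0,0,0.3,0.6,11,5],[0,0,0,0.3,0.6,12,5],[0,0,0,0.3,0.6,12,5]]]' 20
```

```text
clock: 6.68
eef_pos: [0.5848, 0.0498, 0.2966]
tcp_rot: [[0.886, -0.464, -0.0], [-0.464, -0.886, -0.0], [-0.0, 0.0, -1.0]]
wrist_force: [0.5, -0.7, -0.0]
gripper_width: 0.11
gripper_force: 19.6
```

Foot is about 4 mm into the slot with no force. Continuing down.

```bash
python3 -m pendant '[[[0,0,0,0,0,3,5],[0,0,0,0,0,6,5],[0,0,0,0,0,8,5],[0,0,0,0,0,8,5]]]' 20; python3 -m pendant '[[[0,0,0,0,0,3,5],[0,0,0,0,0,6,5],[0,0,0,0,0,9,5],[0,0,0,0,0,9,5],[0,0,0,0,0,9,5]]]' 20
```

```text
clock: 7.02
eef_pos: [0.5847, 0.0498, 0.2883]
tcp_rot: [[0.886, -0.464, -0.001], [-0.464, -0.886, -0.0], [-0.001, 0.001, -1.0]]
wrist_force: [0.4, -0.1, -0.9]
gripper_width: 0.104
gripper_force: 19.6
clock: 7.43
eef_pos: [0.5848, 0.0497, 0.2796]
tcp_rot: [[0.886, -0.464, -0.001], [-0.464, -0.886, -0.0], [-0.0, 0.0, -1.0]]
wrist_force: [-0.4, -0.4, 0.2]
gripper_width: 0.105
gripper_force: 19.6
```

```bash
python3 -m pendant '[[[0,0,0,0,0,0,14],[0,0,0,0,0,0,18],[0,0,0,0,0,0,24],[0,0,0,0,0,0,30],[0,0,0,0,0,0,30],[0,0,0,0,0,0,30],[0,0,0,0,0,-10,40],[0,0,0,0,0,-30,60],[0,0,0,-20,0,-55,85],[0,0,0,-40,0,-75,85],[0,0,0,-60,0,-75,85],[0,0,0,-60,0,-75,85]]]' 20
python3 - <<'E'
from slot import *
c=cam('wrist'); np.save('w5.npy',c,allow_pickle=True)
rim,zz=slot(c,(.5908,.0465),'rect5.png')
P=cloud(c); m=(P[...,2]>.095)&(P[...,2]<.101)&(np.hypot(P[...,0]-.5908,P[...,1]-.0465)<.014); a=P[m]; print(m.sum(),a.mean(0),np.median(a[:,2]))
m=(P[...,2]>.106)&(np.hypot(P[...,0]-.5908,P[...,1]-.0465)<.03); print('above',m.sum())
E
```

```text
clock: 8.43
eef_pos: [0.5291, 0.079, 0.3565]
tcp_rot: [[0.887, -0.462, -0.0], [-0.462, -0.887, 0.002], [-0.001, -0.001, -1.0]]
wrist_force: [-0.6, -0.6, -0.5]
gripper_width: 0.995
gripper_force: 0.0
n 6562 centroid mm [-7.70989028  4.37586102] yaw -0.5162284483154491
215 [0.58214314 0.05072892 0.09784575] 0.09780965083584814
above 1289
```

View pics/rect5.png

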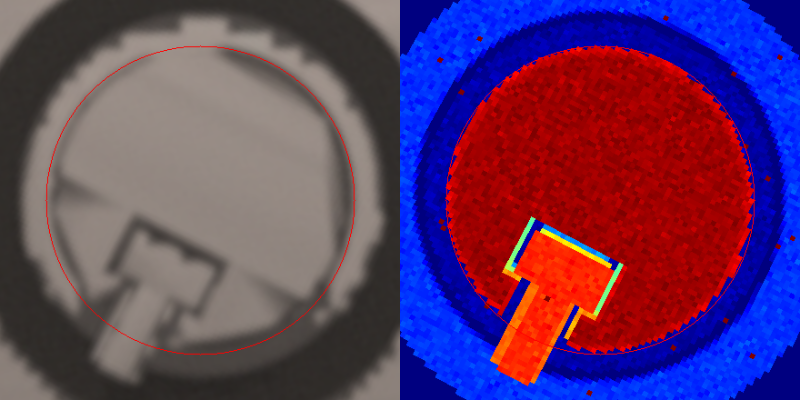

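Key top is at 0.098 m, 6 mm below the spindle top, so it's fully down with the fin outward. Now I'll take a close view of the hub.

Run:
```python
from h import *
go([.438,.259,.33],.2)
```

```text
rv [-1.200e-03 -3.000e-04 -6.803e-01] mm [-165.4 -117.4   26.3] rows>= 6.0 yawnow -0.48 q7 -2.07
```

```bash
python3 -m pendant '[[[0,0,-0.1,-26,-18,0,85],[0,0,-0.2,-52,-36,0,85],[0,0,-0.3,-78,-54,0,85],[0,0,-0.4,-104,-72,0,85],[0,0,-0.5,-130,-90,10,85],[0,0,-0.6,-150,-106,20,85],[0,0,-0.68,-165,-117,26,85],[0,0,-0.68,-165,-117,26,85],[0,0,-0.68,-165,-117,26,85],[0,0,-0.68,-165,-117,26,85]]]' 20
python3 - <<'E'
from h import *
c=cam('wrist'); save('w6.png',c['pixels'][0:300,140:500]); np.save('w6.npy',c,allow_pickle=True)
P=cloud(c)
for nm,zl,zh,rad in (('top',.039,.049,.045),('flange',.008,.016,.06)):
    m=(P[...,2]>zl)&(P[...,2]<zh)&(np.hypot(P[...,0]-.503,P[...,1]-.272)<rad); a=P[m]
    (x,y),rd=cv2.minEnclosingCircle((a[:,:2]*1000).astype(np.float32)); R=cv2.minAreaRect((a[:,:2]*1000).astype(np.float32));v,u=np.nonzero(m)
    print(nm,m.sum(),np.round((x,y,rd),1),np.round(R[0],1),np.round(R[1],1),round(R[2],1),np.median(a[:,2]).round(4),u.min(),u.max(),v.min(),v.max())
E
```

```text
clock: 9.32
eef_pos: [0.4407, 0.257, 0.329]
tcp_rot: [[0.981, 0.194, 0.0], [0.194, -0.981, -0.001], [0.0, 0.001, -1.0]]
wrist_force: [0.1, -0.7, -0.3]
gripper_width: 0.998
gripper_force: 0.0
top 3523 [503.6 273.5  28.1] [503.8 273.6] [55.7 50.2] 12.3 0.0438 272 352 89 181
flange 2312 [503.6 273.4  36.2] [503.8 273.6] [71.2 71.7] 10.3 0.0116 262 363 81 185
```

View pics/w6.png

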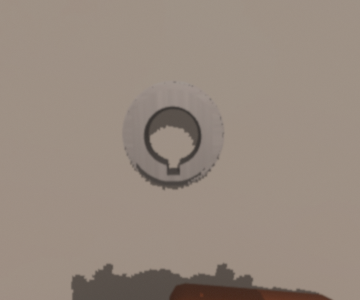

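The hub fits its sizes: neck radius 28.1, flange radius 36.2, flats 50.2 apart, axis at (503.6, 273.5) mm, keyway toward image bottom (173,170). Now for the keyway angle.

Run:
```python
from h import *
c=np.load('w6.npy',allow_pickle=True).item(); K=np.array(c['mtx']); W=np.linalg.inv(c['c2w']); P=cloud(c)
C=np.array([.5036,.2735]); n=600; j,i=np.meshgrid(np.arange(n),np.arange(n)); X=C[0]-(i-n/2)*1e-4; Y=C[1]-(j-n/2)*1e-4
q=np.stack([X,Y,0*X+.044,0*X+1],-1)@W.T; u=(K[0,0]*q[...,0]/-q[...,2]+K[0,2]).astype(np.float32); v=(K[1,1]*-q[...,1]/-q[...,2]+K[1,2]).astype(np.float32)
zz=cv2.remap(P[...,2].astype(np.float32),u,v,cv2.INTER_NEAREST)
d=np.stack([X-C[0],Y-C[1]],-1)*1000; rr=np.hypot(d[...,0],d[...,1]); low=zz<.036
m=low&(rr<17.5); print('bore centroid off',d[m].mean(0),'area r',np.sqrt(m.sum()*.01/np.pi))
b=(low&(rr<24)).astype(np.uint8); 
for r0 in(19.5,21,22.5):
  m=low&(rr>r0)&(rr<r0+1.2)&(d[...,0]<0); a=d[m].mean(0); t=np.arctan2(-d[m][:,1],-d[m][:,0]); print(r0,m.sum()*.01,a,np.arctan2(-a[1],-a[0]),(t.max()-t.min())*(r0+.6))
go([.5036,.2735,.27],.215); go([.5036,.2735,.187],.215)
```

```text
bore centroid off [ 0.08623179 -0.06026476] area r 17.37832137501942
19.5 10.07 [-19.44826216  -4.45283019] 0.22507827009696746 8.508951948847624
21 10.06 [-20.93200795  -4.74224652] 0.2227938135926724 8.490744743497398
22.5 3.68 [-21.9576087   -5.27065217] 0.23558055331796607 8.558935841481746
rv [ 0.0006 -0.0005 -0.0203] mm [64.9 -4.3 59.1] rows>= 3.0 yawnow 0.195 q7 -1.93
rv [ 0.0006 -0.0005 -0.0203] mm [ 64.9  -4.4 142.1] rows>= 4.0 yawnow 0.195 q7 -1.93
```

```bash
python3 -m pendant '[[[0,0,-0.025,30,-2,20,85],[0,0,-0.025,64.9,-4.2,40,85],[0,0,-0.025,64.9,-4.2,60,85],[0,0,-0.025,64.9,-4.2,80,85],[0,0,-0.025,64.9,-4.2,100,85],[0,0,-0.025,64.9,-4.2,115,85],[0,0,-0.025,64.9,-4.2,128,85],[0,0,-0.025,64.9,-4.2,137,85],[0,0,-0.025,64.9,-4.2,142,85],[0,0,-0.025,64.9,-4.2,142,85],[0,0,-0.025,64.9,-4.2,142,85]]]' 20
python3 - <<'E'
from h import *
go([.5036,.2735,.187],.22)
E
```

```text
clock: 10.28
eef_pos: [0.503, 0.2743, 0.1872]
tcp_rot: [[0.975, 0.22, 0.0], [0.22, -0.975, -0.0], [0.0, 0.0, -1.0]]
wrist_force: [-0.8, -0.4, -0.7]
gripper_width: 0.997
gripper_force: 0.0
rv [ 0.0001 -0.0003  0.002 ] mm [0.5 0.9 0.2] rows>= 1.0 yawnow 0.222 q7 -1.85
```

```bash
python3 -m pendant '[[[0,0,0,0.5,0.9,0,75],[0,0,0,0.5,0.9,0,65],[0,0,0,0.5,0.9,0,58],[0,0,0,0.5,0.9,0,54],[0,0,0,0.5,0.9,0,50],[0,0,0,0.5,0.9,0,45],[0,0,0,0.5,0.9,0,45],[0,0,0,0.5,0.9,0,45],[0,0,0,0.5,0.9,0,45]]]' 20; python3 -m pendant '[[[0,0,0,0,0,0,45],[0,0,0,0,0,0,45],[0,0,0,0,0,0,45]]]' 60
```

```text
clock: 11.03
eef_pos: [0.5034, 0.2736, 0.1873]
tcp_rot: [[0.975, 0.221, 0.0], [0.221, -0.975, -0.0], [0.0, 0.0, -1.0]]
wrist_force: [-0.3, -1.5, 6.6]
gripper_width: 0.58
gripper_force: 20.7
clock: 11.28
eef_pos: [0.5034, 0.2736, 0.1875]
tcp_rot: [[0.975, 0.221, 0.0], [0.221, -0.975, -0.0], [0.0, 0.0, -1.0]]
wrist_force: [0.3, -2.6, 7.5]
gripper_width: 0.58
gripper_force: 62.2
```

The hub is gripped at 49.4 mm. I'll lift, and re-measure the spindle axis and fin from w5, which was taken at the placing yaw.

```bash
python3 -m pendant '[[[0,0,0,0,0,-2,45],[0,0,0,0,0,-6,45],[0,0,0,0,0,-14,45],[0,0,0,0,0,-30,45],[0,0,0,0,0,-55,45],[0,0,0,0,0,-85,45],[0,0,0,0,0,-115,45],[0,0,0,0,0,-145,45],[0,0,0,0,0,-172,45],[0,0,0,0,0,-172,45]]]' 60
python3 - <<'E'
from h import *
C=np.array([.5908,.0465])
for f in ('w3','w5'):
    c=np.load(f+'.npy',allow_pickle=True).item(); P=cloud(c); rr=np.hypot(P[...,0]-C[0],P[...,1]-C[1])
    for nm,zl,zh,rm in (('top',.099,.110,.022),('ring',.0645,.0705,.036)):
        a=P[(P[...,2]>zl)&(P[...,2]<zh)&(rr<rm)]; print(f,nm,np.round(cv2.minEnclosingCircle((a[:,:2]*1000).astype(np.float32)),1) if 0 else [np.round(x,1) for x in cv2.minEnclosingCircle((a[:,:2]*1000).astype(np.float32))])
a=P[(P[...,2]>.0955)&(P[...,2]<.1)&(rr<.024)&(rr>.0185)]; print('fin outer',len(a),a.mean(0),np.arctan2(-(a.mean(0)[1]-C[1]),-(a.mean(0)[0]-C[0])))
a=P[(P[...,2]>.0955)&(P[...,2]<.1)&(rr<.0245)]; R=cv2.minAreaRect((a[:,:2]*1000).astype(np.float32)); print(R)
go([.591,.0463,.36],-.48)
E
```

```text
clock: 12.12
eef_pos: [0.5041, 0.2741, 0.3643]
tcp_rot: [[0.975, 0.221, 0.006], [0.221, -0.975, 0.004], [0.007, -0.003, -1.0]]
wrist_force: [1.2, 0.6, -3.6]
gripper_width: 0.577
gripper_force: 63.1
w3 top [array([590.8,  46.5]), np.float64(17.0)]
w3 ring [array([590.7,  46.6]), np.float64(31.1)]
w5 top [array([589.8,  47.1]), np.float64(18.2)]
w5 ring [array([590.8,  46.6]), np.float64(31.1)]
fin outer 55 [0.57251575 0.05567976 0.09752509] -0.4652929691757631
((590.8185424804688, 46.852935791015625), (33.51869583129883, 33.98115158081055), 19.879499435424805)
rv [-0.0052 -0.0058  0.7026] mm [ 34.5 241.4   3.9] rows>= 6.0 yawnow 0.223 q7 -1.87
```

```bash
python3 -m pendant '[[[0,0,0.05,2,18,0,45],[0,0,0.15,6,52,0,45],[0,0,0.25,11,88,0,45],[0,0,0.35,17,124,0,45],[0,0,0.45,22,160,0,45],[0,0,0.55,28,195,0,45],[0,0,0.65,32,225,0,45],[0,0,0.69,34.3,241,0,45],[0,0,0.693,34.3,241.4,10,45],[0,0,0.693,34.3,241.4,25,45],[0,0,0.693,34.3,241.4,40,45],[0,0,0.693,34.3,241.4,52,45],[0,0,0.693,34.3,241.4,58,45],[0,0,0.693,34.3,241.4,58,45],[0,0,0.693,34.3,241.4,58,45],[0,0,0.693,34.3,241.4,58,45]]]' 60
python3 - <<'E'
from h import *
go([.5906,.0465,.301],-.47)
c=cam('wrist'); save('w7.png',cv2.resize(c['pixels'][200:420,190:450],(710,600))); np.save('w7.npy',c,allow_pickle=True)
E
```

```text
clock: 13.45
eef_pos: [0.5903, 0.0462, 0.3013]
tcp_rot: [[0.892, -0.453, 0.001], [-0.453, -0.892, 0.0], [0.0, -0.0, -1.0]]
wrist_force: [0.7, -0.3, -3.5]
gripper_width: 0.574
gripper_force: 63.0
rv [-0.0004 -0.0005  0.0002] mm [ 0.1 -0.4  0.3] rows>= 1.0 yawnow -0.47 q7 -1.96
```

View pics/w7.png

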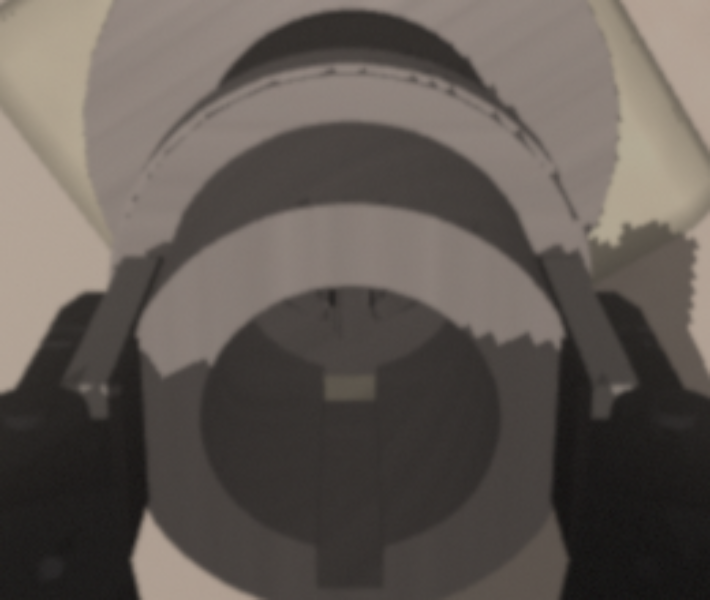

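Seen through the bore, the spindle's slot edges at (332,297) and (372,297) are centred on the keyway (349). I'll check the bore's centre in the tool frame.

Run:
```python
from h import *
c=np.load('w7.npy',allow_pickle=True).item(); s=r.get_state(); R=np.array(s['tcp_rot']); t=np.array(s['eef_pos'])
P=cloud(c); T=(P-t)@R*1000
m=(abs(T[...,2]-143.5)<2)&(np.hypot(T[...,0],T[...,1])<29); a=T[m]; print(m.sum(),np.median(a[:,2]))
kx=260/710; ky=220/600
f=lambda X,Y:(R.T@(onz(c,190+X*kx,200+Y*ky,t[2]-.1437)-t)*1000).round(2)
print('bore top',f(350,288),'bot',f(350,545),'L',f(200,415),'R',f(500,415),'keyway end',f(350,587))
# angle of the keyway walls at top plane: edge pts
print(f(317,545),f(384,545))
```

```text
11395 143.94089191305278
bore top [ 17.41  -0.67 143.71] bot [-17.55  -0.65 143.69] L [  0.8  -18.52 143.71] R [  0.82  17.2  143.69] keyway end [-23.8   -0.65 143.68]
[-17.55  -4.74 143.69] [-17.55   3.56 143.68]
```

```bash
python3 -m pendant '[[[0,0,0,0.4,0.1,0,45],[0,0,0,0.4,0.1,2,45],[0,0,0,0.4,0.1,4,45],[0,0,0,0.4,0.1,6,45],[0,0,0,0.4,0.1,8,45],[0,0,0,0.4,0.1,10,45],[0,0,0,0.4,0.1,12,45],[0,0,0,0.4,0.1,12,45]]]' 60; python3 -m pendant '[[[0,0,0,0,0,1,45],[0,0,0,0,0,2,45],[0,0,0,0,0,3,45],[0,0,0,0,0,3,45]]]' 60
```

```text
clock: 14.17
eef_pos: [0.5903, 0.0457, 0.2883]
tcp_rot: [[0.892, -0.453, -0.001], [-0.453, -0.892, -0.0], [-0.001, 0.0, -1.0]]
wrist_force: [-0.4, -0.4, -3.4]
gripper_width: 0.576
gripper_force: 63.0
clock: 14.5
eef_pos: [0.5903, 0.0457, 0.2857]
tcp_rot: [[0.891, -0.453, -0.0], [-0.453, -0.891, -0.0], [-0.0, 0.0, -1.0]]
wrist_force: [-0.5, -0.4, -3.2]
gripper_width: 0.58
gripper_force: 63.0
```

Spindle entered without force. The underside is now at key-top height, so I go on in small steps.

```bash
for k in 1 ; do python3 -m pendant '[[[0,0,0,0,0,1,45],[0,0,0,0,0,2,45],[0,0,0,0,0,3,45],[0,0,0,0,0,3,45]]]' 60; done; python3 -m pendant '[[[0,0,0,0,0,1,45],[0,0,0,0,0,2,45],[0,0,0,0,0,2,45]]]' 60
```

```text
clock: 14.83
eef_pos: [0.5903, 0.0457, 0.2826]
tcp_rot: [[0.891, -0.453, -0.0], [-0.453, -0.891, -0.0], [-0.0, 0.0, -1.0]]
wrist_force: [-0.4, -0.5, -4.1]
gripper_width: 0.575
gripper_force: 63.0
clock: 15.08
eef_pos: [0.5903, 0.0457, 0.2806]
tcp_rot: [[0.892, -0.453, -0.0], [-0.453, -0.892, -0.0], [-0.0, 0.0, -1.0]]
wrist_force: [-0.8, 0.4, -4.1]
gripper_width: 0.575
gripper_force: 63.0
```

```bash
python3 -m pendant '[[[0,0,0,0,0,2,45],[0,0,0,0,0,4,45],[0,0,0,0,0,6,45],[0,0,0,0,0,8,45],[0,0,0,0,0,8,45]]]' 60; python3 -m pendant '[[[0,0,0,0,0,2,45],[0,0,0,0,0,4,45],[0,0,0,0,0,6,45],[0,0,0,0,0,8,45],[0,0,0,0,0,10,45],[0,0,0,0,0,12,45],[0,0,0,0,0,13,45],[0,0,0,0,0,13,45]]]' 60
```

```text
clock: 15.5
eef_pos: [0.5903, 0.0458, 0.2723]
tcp_rot: [[0.892, -0.453, -0.001], [-0.453, -0.892, -0.0], [-0.001, 0.0, -1.0]]
wrist_force: [0.7, 0.0, -3.3]
gripper_width: 0.573
gripper_force: 63.0
clock: 16.17
eef_pos: [0.5903, 0.0457, 0.2596]
tcp_rot: [[0.891, -0.453, -0.0], [-0.453, -0.891, -0.0], [-0.0, 0.0, -1.0]]
wrist_force: [0.6, -0.5, -3.3]
gripper_width: 0.575
gripper_force: 63.0
```

```bash
python3 -m pendant '[[[0,0,0,0,0,1,45],[0,0,0,0,0,2,45],[0,0,0,0,0,3,45],[0,0,0,0,0,4,45],[0,0,0,0,0,4.5,45],[0,0,0,0,0,4.5,45]]]' 60; python3 -m pendant '[[[0,0,0,0,0,0.5,45],[0,0,0,0,0,1,45],[0,0,0,0,0,1.5,45],[0,0,0,0,0,1.5,45]]]' 60;  python3 -m pendant '[[[0,0,0,0,0,0.5,45],[0,0,0,0,0,1,45],[0,0,0,0,0,1.5,45],[0,0,0,0,0,1.5,45]]]' 60
```

```text
clock: 16.67
eef_pos: [0.5904, 0.0457, 0.2554]
tcp_rot: [[0.891, -0.453, 0.0], [-0.453, -0.891, 0.0], [-0.0, -0.0, -1.0]]
wrist_force: [0.1, -0.1, -2.2]
gripper_width: 0.575
gripper_force: 63.3
clock: 17.0
eef_pos: [0.5904, 0.0457, 0.254]
tcp_rot: [[0.891, -0.453, 0.0], [-0.453, -0.891, 0.0], [0.0, -0.0, -1.0]]
wrist_force: [-2.2, -1.0, 3.2]
gripper_width: 0.574
gripper_force: 63.7
clock: 17.33
eef_pos: [0.5904, 0.0457, 0.2523]
tcp_rot: [[0.891, -0.453, -0.0], [-0.453, -0.891, -0.0], [-0.0, 0.0, -1.0]]
wrist_force: [-0.6, -0.4, 2.2]
gripper_width: 0.578
gripper_force: 63.8
```

The ring is sliding under about 9 N in all. I'll continue until the hub seats on the shoulder.

```bash
python3 -m pendant '[[[0,0,0,0,0,0.5,45],[0,0,0,0,0,1,45],[0,0,0,0,0,1.5,45],[0,0,0,0,0,1.5,45]]]' 60; python3 -m pendant '[[[0,0,0,0,0,0.4,45],[0,0,0,0,0,0.8,45],[0,0,0,0,0,0.8,45]]]' 60;  python3 -m pendant '[[[0,0,0,0,0,0.3,45],[0,0,0,0,0,0.6,45],[0,0,0,0,0,0.6,45]]]' 60
```

```text
clock: 17.67
eef_pos: [0.5904, 0.0457, 0.2507]
tcp_rot: [[0.891, -0.453, -0.0], [-0.453, -0.891, -0.0], [-0.0, 0.0, -1.0]]
wrist_force: [-0.5, -0.2, 1.9]
gripper_width: 0.575
gripper_force: 63.8
clock: 17.92
eef_pos: [0.5904, 0.0457, 0.25]
tcp_rot: [[0.891, -0.453, -0.0], [-0.453, -0.891, -0.0], [-0.0, 0.0, -1.0]]
wrist_force: [-0.8, -0.8, 2.4]
gripper_width: 0.572
gripper_force: 63.8
clock: 18.17
eef_pos: [0.5904, 0.0458, 0.2495]
tcp_rot: [[0.892, -0.453, 0.0], [-0.453, -0.892, 0.0], [0.0, -0.0, -1.0]]
wrist_force: [-1.9, 0.2, 3.9]
gripper_width: 0.574
gripper_force: 64.0
```

```bash
python3 -m pendant '[[[0,0,0,0,0,0.3,45],[0,0,0,0,0,0.5,45],[0,0,0,0,0,0.5,45]]]' 60; python3 -m pendant '[[[0,0,0,0,0,0.2,45],[0,0,0,0,0,0.4,45],[0,0,0,0,0,0.4,45]]]' 60
```

```text
clock: 18.42
eef_pos: [0.5904, 0.0457, 0.2495]
tcp_rot: [[0.891, -0.453, 0.0], [-0.453, -0.891, 0.0], [0.0, -0.0, -1.0]]
wrist_force: [-2.1, 0.4, 10.0]
gripper_width: 0.574
gripper_force: 64.7
clock: 18.67
eef_pos: [0.5904, 0.0457, 0.2495]
tcp_rot: [[0.891, -0.453, 0.0], [-0.453, -0.891, 0.0], [0.0, -0.001, -1.0]]
wrist_force: [-4.3, -0.4, 15.1]
gripper_width: 0.58
gripper_force: 65.3
```

It met a hard stop at the expected height, so it's seated. I'll relieve the press, let go, rise and check.

```bash
python3 -m pendant '[[[0,0,0,0,0,-0.5,45],[0,0,0,0,0,-0.7,45],[0,0,0,0,0,-0.7,52],[0,0,0,0,0,-0.7,58],[0,0,0,0,0,-0.7,68],[0,0,0,0,0,-0.7,85],[0,0,0,0,0,-0.7,85],[0,0,0,0,0,-0.7,85],[0,0,0,0,0,-5,85],[0,0,0,0,0,-20,85],[0,0,0,0,0,-50,85],[0,0,0,0,0,-80,85],[0,0,0,-20,0,-110,85],[0,0,0,-45,0,-130,85],[0,0,0,-60,0,-130,85],[0,0,0,-60,0,-130,85],[0,0,0,-60,0,-130,85]]]' 20
python3 - <<'E'
from slot import *
c=cam('wrist'); np.save('w8.npy',c,allow_pickle=True); P=cloud(c); rr=np.hypot(P[...,0]-.5908,P[...,1]-.0465)
for nm,m in (('hubtop',(rr<.0245)&(rr>.019)&(P[...,2]>.09)),('spindle',(rr<.01)&(P[...,2]>.102)),('flange',(rr<.035)&(rr>.0295)),('ring/plate',(rr>.04)&(rr<.05)),):
    a=P[m]; print(nm,len(a),np.percentile(a[:,2],[10,50,90]).round(4))
m=(P[...,2]>.1)&(rr<.032); print(cv2.minEnclosingCircle((P[m][:,:2]*1000).astype(np.float32)))
im=c['pixels']; v,u=np.nonzero(m); v0,u0=int(v.mean()),int(u.mean()); print(u0,v0)
save('w8.png',cv2.resize(im[max(0,v0-90):v0+90,u0-120:u0+120],(720,540),interpolation=cv2.INTER_CUBIC))
E
```

```text
clock: 20.08
eef_pos: [0.5366, 0.0733, 0.3793]
tcp_rot: [[0.892, -0.452, 0.001], [-0.452, -0.892, 0.001], [0.001, -0.001, -1.0]]
wrist_force: [1.4, 0.3, 0.2]
gripper_width: 0.998
gripper_force: 0.0
hubtop 2125 [0.1048 0.1058 0.1067]
spindle 743 [0.103  0.1037 0.1046]
flange 1818 [0.0727 0.0737 0.0746]
ring/plate 13625 [0.0493 0.2871 0.2975]
((590.3411254882812, 46.70849609375), 28.056354522705078)
317 157
```

View pics/w8.png

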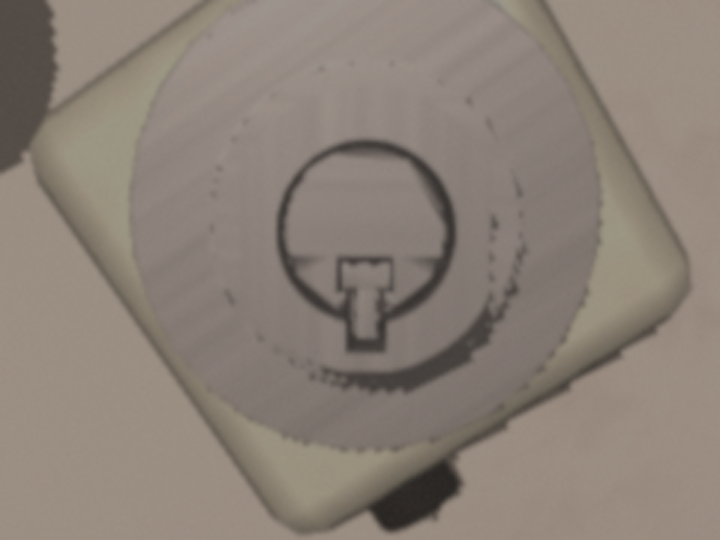

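The hub sits home: top at 0.106, flange top at 0.074, 2 mm above the spindle. The key is in its slot inside the keyway at (365,300), and the gripper is clear.

```bash
python3 -c "
from cell import r
print(r.job_done())"
```

```text
the job is handed in; nothing more can be done
None
```

The job is handed in at about 20 s of the 72 s allowed: the key is fully down in the spindle slot, and the hub is pressed home past the ring, its top measured 2 mm above the spindle's.

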